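# Nip a gauge in the setting fixture with the inner knob only

## Robot

A 7-joint arm with a two-finger parallel gripper is mounted at the origin on a cart in front of the work surface, level with it; the furniture and walls round the work are solid. World frame = base frame: x ahead of the robot, y to its left, z up, the work surface at z = 0. Lengths are in m, angles in rad, forces in N, time in s.
With the tool pointing down it reaches from about 0.4 to 0.875 m from the base axis. Payload 6.5 kg.
Tool frame: the origin (TCP) lies between the finger pads; the fingertips stand 19 mm ahead of it and the grasp point (between the pads) is the TCP; z points along the fingers, y is the line along which they close (so a half turn about z gives the same grasp; the last joint's range is limited). The gripper opens to 85 mm and grips with 20 to 120 N. Pads are 22 mm wide; open, the fingers measure 114 mm over their backs; the gripper's body (76 mm by 85 mm) begins 54 mm behind the grasp point. The pads swing forward as they close: fully open they stand 13 mm farther back than shut.
Start: joints at [1.259, 0.536, -0.004, 1.538, 0.003, 1.067, -0.071], TCP at [0.158, -0.63, 0.25] pointing down, gripper open.
Joint ranges: [-2.7, 2.7], [-0.37, 2.16], [-1.27, 1.26], [0.24, 2.4], [-1.31, 4.45], [0.19, 1.91], [-2.76, 2.76]. Speed limits (rad/s): [2.39, 2.39, 3.14, 3.14, 3.14, 3.14, 3.14].

## Interface

Orientations are given as a unit quaternion [x, y, z, w].
In Python, from plant import * gives the robot as it stands.
- The arm moves only by the shell command python3 -m jog 'ROWS' [OPENING]. ROWS is JSON, a list of rows, each an object of numbers: "dx", "dy", "dz": the shift along the tool's x, y, z in mm; "wx", "wy", "wz": the turn, a rotation vector about the tool's x, y, z in units of 10 degrees (1.0 is 10 degrees). In form: [{"dx": .., "dy": .., "dz": .., "wx": .., "wy": .., "wz": ..}, ...]. A call has 1 to 12 rows; each row is the pose to reach, as a shift and turn from the pose commanded when the call began, along the tool's axes at that moment; what a row does not reach only later rows make up. A row lasts 1/8 s, in which the tool goes at most 62.5 mm and 10.7 degrees, less where a joint would pass 70% of its speed; a pose out of reach is approached as far as the arm can. A call with a gripper value outside its range is refused whole. OPENING is the opening, from -1 (shut) to 1 (fully open), set as the call begins (- or left out, the last holds). The fingers move at their own pace and stop on an object; the grip force is fixed at half the most. Time passes only in rows, so rows that repeat a pose let the fingers close. It gives the time, the measured TCP pose, the force, the opening and the grip force at its end, in the units of the state.
- state(): the state, without advancing time (a new reading comes with each control period).
- grab_frame(name): name is "scene" or "top" or "wrist"; returns (picture, depth): 420x560x3 uint8, red, green, blue; 420x560 float32, m along the optical axis (not along the pixel's ray), 0 where there is no reading.
- camera_model(name): a dict with "vertical_fov" (degrees; the focal length in pixels is half the picture's height over the tangent of half this angle, whatever the lens; pixels are square), "cx", "cy" (the principal point, pixels), "origin" and "orientation" of the camera in the world; the wrist camera has in their place "T_tool_cam" (4x4, takes a point from camera to tool coordinates, whose origin is the TCP and whose axes are the flange's). Camera axes: x right, y up, looking along -z (the intrinsics and any distortion apply to the point x, -y, -z); pixel columns grow to the right and rows downward; lengths in m; the calibration is good to about 2 mm. A picture is of the moment at which its call begins: read the wrist's pose just before it. camera_model takes no time and is no camera call.
- sign_off(): hands the job in; it is judged then, once.
The state is a dict: "t": time; "joints": joint angles; "joint_vel": joint speeds; "joint_torque": joint torques, N m; "position": TCP position; "tcp_rot": TCP orientation; "ft_force": force on the tool from outside, world axes, zero at the start; "torque": the same for the moment, N m; "grip_width": finger opening in m; "gripper_force": force on a finger pad.
Only numpy, scipy, OpenCV 4.12 (cv2) and the standard library are available. Lean on these libraries where they do the work, as an engineer would, in place of code of your own. Each camera call takes 0.05 s, during which the arm holds its last target. There are 200 camera calls.

## Task

Clamp the pin gauge in the setting fixture: turn only the small black inner knob clockwise until the sprung jaw nips the gauge firmly against the rear jaw, and stop as soon as you feel it tighten, without crushing it. Do not drag the wide outer ring with its orange lugs round from its setting, close the jaw with the knob and not by pushing the jaw or the gauge, leave everything else in its place, and let go.

Things in the scene. Friction and masses are not known exactly. Their poses are not given: they have to be found in the camera images.
- knob_top (a point): centre of the top face of the small inner knob: round, black, fluted, 44 mm in diameter, 26 mm high, white line on top. Its z axis is the knob's axis, pointing out of the panel; the panel slopes 0.35 rad (20 degrees) down towards the fixture's front, so the axis leans that much from vertical. The outer ring's flat face lies 28 mm below this point along the axis.
- knob: the same inner knob, origin at its foot. Turned clockwise (looking down onto it) it pushes the jaw about 12 mm per radian against the gauge and on to the rear jaw; nipped after 1.6 to 3.5 rad, so it needs regrasping. It turns freely at about 0.24 N m, plus 0.012 N m for each newton of clamping force, and stays where it is left. Clamp with 4 to 25 N, about 10 N is good.
- ring: the outer ring: flat aluminium, 92 mm in diameter and 14 mm thick, coaxial with the knob and just under it, z along the common axis. It turns on its own and easily (held by only about 0.1 N m of friction), so fingers that rub on its face or push its lugs drag it.
- ring_lug (a point): top of one of the two orange lugs on the outer ring. They face one another across the knob, 38.5 mm from the axis (33 to 44 mm), 13 mm wide, and rise 15 mm above the ring's flat face (to 13 mm below the knob's top), so fingers on the knob have room only between them.
- jaw_pad: the sprung steel pad of the moving jaw, 56 x 6 x 28 mm. Origin at the fixture's origin when the jaw is fully open; its gripping face lies 12 mm from this origin along its +y axis, 28 mm up, and it moves along its +y. The pad is pressed out by a stiff spring (about 7 N to start moving, then 6 N per mm).
- pin_gauge: the pin gauge lying loose between the jaws: grey six-sided handle 22 mm wide, 25 mm high and 60 mm long with a pin at either end, 128 mm overall, long axis is its y axis. Origin at the centre of its underside. It is to be clamped across the handle.
- fixture: the whole setting fixture, fixed to the bench: aluminium bed 144 x 250 mm (x, y) and 12 mm thick, grey gear housing with the sloped knob panel on its -y side, jaws on its +y side, front facing -x. Origin at the centre of the bed's underside. The rear jaw (blue, bolted down) stands anywhere between 54 and 74 mm from the origin along y.
- calliper: a calliper, 63 x 200 x 13 mm, lying loose beside the work; not to be moved
- torque_driver: a blue-handled driver, 33 x 172 x 33 mm, lying loose in front of the work; not to be moved

How it is judged:
At the end, for the whole second after the job is handed in: The jaw pad presses on the gauge with 4 to 25 N, the gauge lies flat and square (within 4 mm of the bed, 0.1 rad) and still between the jaws, and the outer ring is within 6 mm at its lugs (about 0.15 rad) of its first setting (contact force between jaw_pad and pin_gauge between 4 and 25 N and linear speed of pin_gauge below 0.01 m/s and distance of ring_lug from where it was at the start of the episode below 0.006 m and z of pin_gauge in the frame of fixture below 0.016 m and angle between the y axis of pin_gauge and the x axis of fixture, either way round below 0.1 rad); the robot touches nothing.
It fails at once if the outer ring is dragged more than 6 mm at its lugs (distance of ring_lug from where it was at the start of the episode above 0.006 m).
It fails at once if the gauge is crushed with more than 35 N (contact force between jaw_pad and pin_gauge above 35 N).
It fails at once if the jaw or the gauge is pushed by the robot (contact force between any of the arm, the fingers and jaw_pad above 3 N or contact force between any of the arm, the fingers and pin_gauge above 3 N).
It fails at once if a bystander is moved by more than 20 mm (distance of any of calliper, torque_driver from where it was at the start of the episode above 0.02 m).
It also fails if it takes over 61 s, if anything falls off the work surface, if the arm or the gripper's body presses on something with over 40 N, if the wrist force passes 120 N, or if a joint passes its speed limit or range.

## Working session

There is one attempt and no reset: what is moved stays moved. The work goes in short steps, Python scripts to look and compute and a shell command to move; the robot and the scene stay as the last step left them, time stands still between calls to the robot, and variables do not carry over. Pictures are saved under pics/ and viewed, at most 10 in all, crops included, and the job is handed in when it is done.

```bash
mkdir -p pics; ls; python3 - <<'E'
from plant import *
import cv2,numpy as np
s=state(); print({k:np.round(v,3).tolist() for k,v in s.items()})
ims=[]
for n in("scene","top"):
    p,d=grab_frame(n); np.savez(f"{n}0.npz",p=p,d=d); cv2.imwrite(f"pics/{n}0.png",p[:,:,::-1]); print(n,camera_model(n))
print(camera_model("wrist"))
E
```

```text
pics
{'t': 0.0, 'joints': [1.259, 0.537, -0.004, 1.539, 0.003, 1.067, -0.071], 'joint_vel': [-0.0, -0.002, 0.001, -0.0, -0.001, -0.001, -0.0], 'joint_torque': [-0.001, -58.341, 1.048, -25.911, 0.012, 0.01, -0.0], 'position': [0.158, -0.63, 0.249], 'tcp_rot': [0.992, 0.123, -0.0, -0.001], 'ft_force': [0.127, -0.41, 0.73], 'torque': [0.013, -0.009, -0.022], 'gripper_force': 0.0, 'grip_width': 0.086}
scene {'vertical_fov': 45.444028647949054, 'cx': 275.40692335985534, 'cy': 206.48533184364027, 'origin': array([0.23347459, 0.81530719, 0.90059289]), 'orientation': array([-0.0768102 ,  0.3522679 ,  0.91241241, -0.19367788])}
top {'vertical_fov': 56.619868603606605, 'cx': 284.9549760279296, 'cy': 207.03974477693066, 'origin': array([0.374326  , 0.15503876, 0.9235805 ]), 'orientation': array([ 0.07569217, -0.07166941, -0.66251898,  0.74175656])}
{'vertical_fov': 67.08695802849196, 'cx': 282.4737839332299, 'cy': 208.29366332437382, 'T_tool_cam': array([[-1.36982365e-03,  9.59205011e-01,  2.82708103e-01,
         7.22931756e-02],
       [ 9.99998729e-01,  1.54474305e-03, -3.95826521e-04,
        -1.00197289e-03],
       [-8.16390158e-04,  2.82707201e-01, -9.59205907e-01,
        -1.23387056e-01],
       [ 0.00000000e+00,  0.00000000e+00,  0.00000000e+00,
         1.00000000e+00]])}
```

View pics/scene0.png

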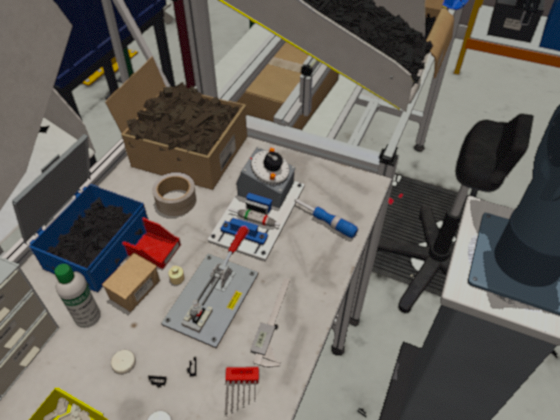

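View pics/top0.png

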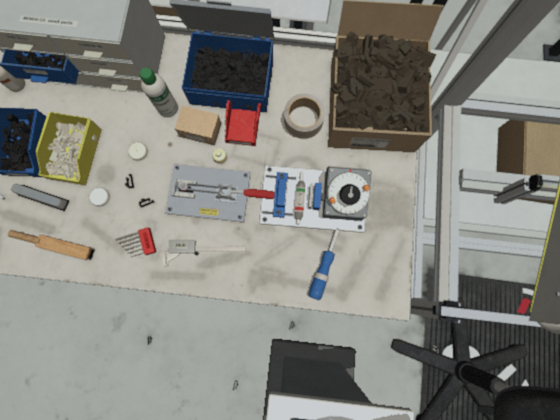

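The top view shows the fixture with its bed at about x 262–368, y 167–231. The black knob is near (350,192), the orange lugs near (336,203) and (364,186), the gauge near (300,198), the driver near (322,270), and the calliper near (205,248). The scene view shows the knob at about (273,160).

```bash
cat > h.py <<'E'
import numpy as np, cv2
from scipy.spatial.transform import Rotation as R
from plant import *
def pose(cam,s=None):
    m=camera_model(cam)
    if cam=="wrist":
        s=s or state(); T=np.eye(4); T[:3,:3]=R.from_quat(s["tcp_rot"]).as_matrix(); T[:3,3]=s["position"]
        T=T@m["T_tool_cam"]
    else:
        T=np.eye(4); T[:3,:3]=R.from_quat(m["orientation"]).as_matrix(); T[:3,3]=m["origin"]
    return m,T
def ray(m,T,u,v):
    f=210/np.tan(np.radians(m["vertical_fov"])/2)
    return T[:3,:3]@np.array([(u-m["cx"])/f,-(v-m["cy"])/f,-1.])
def pts(m,T,uv,d):   # uv Nx2, d N
    f=210/np.tan(np.radians(m["vertical_fov"])/2)
    c=np.stack([(uv[:,0]-m["cx"])/f*d,-(uv[:,1]-m["cy"])/f*d,-d],1)
    return c@T[:3,:3].T+T[:3,3]
def proj(m,T,P):
    f=210/np.tan(np.radians(m["vertical_fov"])/2)
    c=(np.atleast_2d(P)-T[:3,3])@T[:3,:3]
    return np.stack([m["cx"]+f*c[:,0]/-c[:,2],m["cy"]-f*c[:,1]/-c[:,2]],1)
def blobs(mask,amin=8):
    n,l,st,c=cv2.connectedComponentsWithStats(mask.astype(np.uint8))
    return [(c[i],st[i],l==i) for i in range(1,n) if st[i][4]>=amin]
E
python3 - <<'E'
from h import *
for n,box in(("top",(255,160,375,240)),("scene",(205,140,305,260))):
    z=np.load(n+"0.npz"); p,d=z["p"],z["d"]; m,T=pose(n)
    h=cv2.cvtColor(p,cv2.COLOR_RGB2HSV).astype(int)
    roi=np.zeros(d.shape,bool); roi[box[1]:box[3],box[0]:box[2]]=1
    masks={"orange":(h[...,0]>5)&(h[...,0]<20)&(h[...,1]>150)&(h[...,2]>150),"black":h[...,2]<50,"blue":(h[...,0]>100)&(h[...,0]<125)&(h[...,1]>120)}
    for k,M in masks.items():
        for c,st,mk in blobs(M&roi):
            v,u=np.nonzero(mk&(d>0)); P=pts(m,T,np.stack([u,v],1),d[v,u])
            if len(P): print(n,k,c.round(1),st[4],np.median(P,0).round(4), P.max(0).round(3))
# white bed plane z=0.012
E
```

```text
top orange [365.9 187.4] 15 [0.6071 0.002  0.1169] [0.61  0.007 0.12 ]
top orange [331.8 200. ] 16 [0.5735 0.0709 0.1058] [0.578 0.075 0.109]
top black [326.1 177. ] 13 [0.6332 0.0854 0.0753] [0.645 0.086 0.09 ]
top black [348.7 194.7] 217 [0.5849 0.0408 0.1233] [0.606 0.057 0.132]
top black [326.6 215.9] 8 [0.55   0.0735 0.0443] [0.551 0.08  0.052]
top black [339. 217.] 11 [0.5509 0.0447 0.045 ] [0.552 0.056 0.049]
top black [351.5 218. ] 12 [0.5519 0.0159 0.0437] [0.552 0.028 0.052]
top blue [279.8 194.5] 372 [0.5892 0.1858 0.0438] [0.647 0.201 0.05 ]
top blue [316.9 195.9] 158 [0.5946 0.0999 0.0462] [0.626 0.108 0.05 ]
scene orange [271.5 149. ] 10 [0.6093 0.0034 0.1174] [0.613 0.006 0.12 ]
scene orange [272.5 174.7] 14 [0.5761 0.0712 0.1064] [0.58  0.076 0.109]
scene black [207.2 141.8] 8 [0.7653 0.0334 0.1116] [0.768 0.043 0.117]
scene black [214.  141.5] 8 [0.7511 0.0262 0.1097] [0.756 0.029 0.115]
scene black [206.8 149.7] 14 [0.7558 0.0556 0.1044] [0.761 0.059 0.11 ]
scene black [272.6 162.3] 214 [0.5868 0.0489 0.1205] [0.608 0.06  0.132]
scene black [224.2 162.6] 8 [0.7375 0.0131 0.0329] [0.738 0.02  0.038]
scene black [286.3 189.7] 63 [0.554  0.0405 0.0383] [0.556 0.078 0.049]
scene black [255.7 208.3] 79 [0.5983 0.1176 0.0299] [0.622 0.12  0.04 ]
scene blue [259.3 199.1] 187 [0.5965 0.101  0.0459] [0.641 0.111 0.05 ]
scene blue [244.5 230. ] 442 [0.5847 0.1912 0.028 ] [0.649 0.204 0.052]
```

```bash
python3 - <<'E'
from h import *
H=np.full((20,26),-9.)
for n in("top","scene"):
    z=np.load(n+"0.npz"); d=z["d"]; m,T=pose(n)
    v,u=np.nonzero(d>0); P=pts(m,T,np.stack([u,v],1),d[v,u])
    i=((P[:,0]+0.1)/.05).astype(int); j=((P[:,1]+.9)/.05).astype(int)
    k=(P[:,0]>-.1)&(P[:,1]>-.9)&(i<20)&(j<26); np.maximum.at(H,(i[k],j[k]),P[k,2])
print("y:",[round(-.9+.05*j,2) for j in range(26)])
for i in range(20): print(round(-.1+.05*i,2),' '.join('%4d'%(100*x) if x>-5 else '   .' for x in H[i]))
for n in("top","scene"):
    m,T=pose(n); print(n,proj(m,T,[[.158,-.63,.25]]))
    # bed white mask, rear corners
z=np.load("top0.npz");p,d=z["p"],z["d"];m,T=pose("top")
v,u=np.mgrid[160:240,255:375].reshape(2,-1); P=pts(m,T,np.stack([u,v],1),d[v,u])
k=(np.abs(P[:,2]-.012)<.006)&(p[v,u].min(1)>200)
print(k.sum(), cv2.minAreaRect(P[k][:,:2].astype(np.float32)))
E
```

```text
y: [-0.9, -0.85, -0.8, -0.75, -0.7, -0.65, -0.6, -0.55, -0.5, -0.45, -0.4, -0.35, -0.3, -0.25, -0.2, -0.15, -0.1, -0.05, 0.0, 0.05, 0.1, 0.15, 0.2, 0.25, 0.3, 0.35]
-0.1    .    .  -83  -84  -87  -87  -83  -82  -82  -89  -89  -89  -89    .    .    .    .    .    5    1    1    0  -88  -88  -88  -89
-0.05    .    .  -82  -82  -88  -87  -81  -81  -83  -88  -88  -88  -88  -88    .    .    .    .    6   18    1    0  -89  -89  -88  -88
0.0    .  -88  -81   -9  -10  -10  -10  -10  -18  -89  -88  -88  -88  -88    0    0    .    .   29   31    1    0  -89  -89  -88  -88
0.05  -88  -21  -17  -11  -11  -11  -10  -11  -19  -27  -88  -88  -88  -88    0    1    1   37   35   32    1    0  -88  -88  -89  -89
0.1  -87  -87  -19  -19  -19  -19   32  -19  -19  -26  -88  -88  -88  -88    0    1    1    1    1    1    1    0  -88  -88  -88  -88
0.15  -82  -81  -20  -19   26  -19   31  -19  -19  -82  -82  -84  -88  -88    0    0    0    0    0    0    0    0  -89  -88  -88  -88
0.2  -82  -81  -81  -82  -81  -80  -80  -87  -83  -82  -82  -83  -88  -88  -88  -88  -88  -88  -88  -87  -87  -88  -89  -88  -
[... 1238 characters left out ...]
 -16  -17  -17   21   20    0   27    0    0    0   -2    .   11   11   11   12   11    4    5    0    4    4    5
0.75    .    .    .    .  -12  -11   20   20  -11   26    .    .   -2   -2    .   11   13   15   14   13    5    5    4    5    5    5
0.8    .  -12  -11  -11  -11  -11  -11  -11  -11   25  -27    .   -2   -2    .   13   16   15   15   14    5    5    8    8    8    8
0.85    .  -11  -11  -11  -11  -11  -11  -11   -5   24  -27    .   -3   35    .   14   16   16   15   14    4    4    8    8    5    5
top [[772.93801941 490.52039369]]
scene [[521.31952713  13.58475049]]
1594 ((0.5975180864334106, 0.10565395653247833), (0.13942350447177887, 0.24468910694122314), 1.630265235900879)
```

```bash
cat >> h.py <<'E'
def go(pt,Rt):
    s=state(); R0=R.from_quat(s["tcp_rot"])
    d=R0.inv().apply(np.array(pt)-s["position"])*1000; w=np.degrees((R0.inv()*Rt).as_rotvec())/10
    return d.round(1),w.round(3)
def Rgrip(n,lug,extra=0):   # tool z=-n, tool x along lug dir, then turned about tool z by extra deg (+ = clockwise)
    z=-n/np.linalg.norm(n); x=lug-z*(lug@z); x/=np.linalg.norm(x)
    return R.from_matrix(np.stack([x,np.cross(z,x),z],1))*R.from_rotvec([0,0,np.radians(extra)])
def axis(psi): return np.array([-np.sin(.35)*np.cos(psi),-np.sin(.35)*np.sin(psi),np.cos(.35)])
E
python3 - <<'E'
from h import *
n=axis(.028); L=np.array([-.033,.068,-.011]); Rt=Rgrip(n,L)
k=np.array([.589,.038,.128])
print(go([.22,-.5,.45],Rt),go([.45,-.03,.42],Rt),go(k+.12*n,Rt),(k+.12*n))
E
```

```text
(array([  91.7, -111.3, -200.3]), array([ -2.076,   1.   , -10.192])) (array([ 429.2, -511.1, -169.8]), array([ -2.076,   1.   , -10.192])) (array([ 540.4, -551.8,    9.6]), array([ -2.076,   1.   , -10.192])) [0.54786839 0.03684801 0.24072473]
```

```bash
python3 -m jog '[{"dx":20,"dy":-30,"dz":-50},{"dx":50,"dy":-60,"dz":-110,"wz":-1},{"dx":90,"dy":-110,"dz":-170,"wx":-0.4,"wy":0.2,"wz":-2},{"dx":130,"dy":-155,"dz":-170,"wx":-0.6,"wy":0.3,"wz":-3},{"dx":170,"dy":-200,"dz":-170,"wx":-0.8,"wy":0.4,"wz":-4},{"dx":210,"dy":-250,"dz":-170,"wx":-1,"wy":0.5,"wz":-5},{"dx":250,"dy":-300,"dz":-170,"wx":-1.2,"wy":0.6,"wz":-6},{"dx":290,"dy":-345,"dz":-170,"wx":-1.4,"wy":0.7,"wz":-7},{"dx":330,"dy":-390,"dz":-170,"wx":-1.6,"wy":0.8,"wz":-8},{"dx":370,"dy":-440,"dz":-170,"wx":-1.8,"wy":0.9,"wz":-9},{"dx":429,"dy":-511,"dz":-170,"wx":-2.076,"wy":1.0,"wz":-10.192},{"dx":429,"dy":-511,"dz":-170,"wx":-2.076,"wy":1.0,"wz":-10.192}]' 1
python3 - <<'E'
from h import *
n=axis(.028); L=np.array([-.033,.068,-.011]); Rt=Rgrip(n,L)
k=np.array([.589,.038,.128])
print(go(k+.13*n,Rt)); print(np.round(state()["joints"],2))
E
```

```text
(array([ 5.371e+02, -5.526e+02,  2.000e-01]), array([ -2.076,   1.   , -10.192]))
[ 1.26  0.54 -0.    1.54  0.    1.07 -0.07]schema error: expected keys dx, dy, dz, wx, wy, wz
```

```bash
python3 -m jog '[{"dx":20,"dy":-30,"dz":-50,"wx":0,"wy":0,"wz":0},{"dx":50,"dy":-60,"dz":-110,"wx":0,"wy":0,"wz":-1},{"dx":90,"dy":-110,"dz":-170,"wx":-0.4,"wy":0.2,"wz":-2},{"dx":130,"dy":-155,"dz":-170,"wx":-0.6,"wy":0.3,"wz":-3},{"dx":170,"dy":-200,"dz":-170,"wx":-0.8,"wy":0.4,"wz":-4},{"dx":210,"dy":-250,"dz":-170,"wx":-1,"wy":0.5,"wz":-5},{"dx":250,"dy":-300,"dz":-170,"wx":-1.2,"wy":0.6,"wz":-6},{"dx":290,"dy":-345,"dz":-170,"wx":-1.4,"wy":0.7,"wz":-7},{"dx":330,"dy":-390,"dz":-170,"wx":-1.6,"wy":0.8,"wz":-8},{"dx":370,"dy":-440,"dz":-170,"wx":-1.8,"wy":0.9,"wz":-9},{"dx":429,"dy":-511,"dz":-170,"wx":-2.076,"wy":1.0,"wz":-10.192},{"dx":429,"dy":-511,"dz":-170,"wx":-2.076,"wy":1.0,"wz":-10.192}]' 1
python3 - <<'E'
from h import *
n=axis(.028); L=np.array([-.033,.068,-.011]); Rt=Rgrip(n,L)
k=np.array([.589,.038,.128])
print(go(k+.13*n,Rt)); print(np.round(state()["joints"],2))
E
```

```text
t: 1.6
position: [0.4499, -0.0284, 0.42]
tcp_rot: [0.512, 0.841, 0.094, 0.147]
ft_force: [0.7, -0.2, 0.2]
grip_width: 0.0857
gripper_force: 0.0
(array([ 42.6,  56.2, 192.6]), array([0.   , 0.009, 0.02 ]))
[ 0.78 -0.18 -0.69  2.   -0.18  0.93  0.64]
```

```bash
python3 -m jog '[{"dx":13,"dy":17,"dz":60,"wx":0,"wy":0,"wz":0},{"dx":27,"dy":36,"dz":120,"wx":0,"wy":0,"wz":0},{"dx":43,"dy":56,"dz":170,"wx":0,"wy":0,"wz":0},{"dx":43,"dy":56,"dz":192,"wx":0,"wy":0,"wz":0},{"dx":43,"dy":56,"dz":192,"wx":0,"wy":0,"wz":0},{"dx":43,"dy":56,"dz":192,"wx":0,"wy":0,"wz":0}]' 1
python3 - <<'E'
from h import *
s=state(); p,d=grab_frame("wrist"); m,T=pose("wrist",s); np.savez("w1.npz",p=p,d=d,T=T); cv2.imwrite("pics/w1.png",p[:,:,::-1])
print(np.round(s["position"],4),np.round(s["joints"],2))
k=np.array([.589,.038,.128]); print(proj(m,T,[k]))
E
```

```text
t: 2.35
position: [0.5441, 0.0347, 0.2518]
tcp_rot: [0.513, 0.84, 0.094, 0.147]
ft_force: [1.1, -0.5, -0.3]
grip_width: 0.0853
gripper_force: 0.0
[0.5441 0.0347 0.2518] [ 0.53  0.29 -0.82  2.06  0.52  0.59 -0.15]
[[282.75195623 202.61380614]]
```

View pics/w1.png

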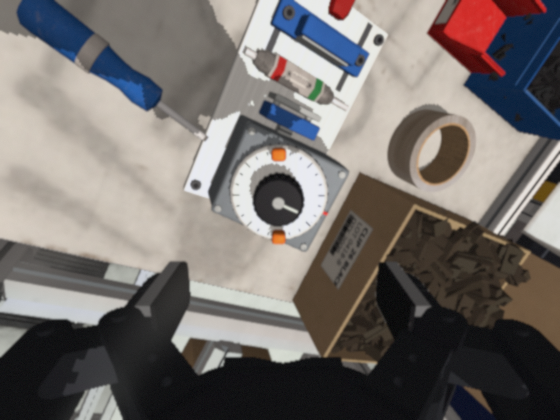

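The wrist view shows the knob at about (278,200) with its white line pointing right. The orange lugs are at (279,154) and (279,238), so they line up with tool x as I wanted. The moving jaw is at about (290,118), the gauge at (297,78) and the rear jaw at (320,38).

```bash
python3 - <<'E'
from h import *
z=np.load("w1.npz"); p,d,T=z["p"],z["d"],z["T"]; m=camera_model("wrist")
h=cv2.cvtColor(p,cv2.COLOR_RGB2HSV).astype(int)
roi=np.zeros(d.shape,bool); roi[130:260,220:340]=1
L=[]
for c,st,mk in blobs((h[...,0]>4)&(h[...,0]<20)&(h[...,1]>150)&(h[...,2]>150)&roi,30):
    v,u=np.nonzero(mk&(d>0)); P=pts(m,T,np.stack([u,v],1),d[v,u]); n=axis(.028); t=P@n
    Q=P[t>np.percentile(t,60)-.002]; L.append(Q.mean(0)); print("lug",c.round(1),st,Q.mean(0).round(4),(t.max()-t.min()).round(4))
# knob top plane
v,u=np.mgrid[165:235,245:315].reshape(2,-1); k=d[v,u]>0; P=pts(m,T,np.stack([u,v],1),d[v,u])[k]
c0=(L[0]+L[1])/2; n=axis(.028); hgt=(P-c0)@n
K=P[(hgt>.008)&(np.linalg.norm((P-c0)-np.outer(hgt,n),axis=1)<.03)]
cc=K.mean(0); w=np.linalg.svd(K-cc)[2][2]; w*=np.sign(w[2]); print("knob top pts",len(K),cc.round(4),"normal",w.round(3),"vs",n.round(3),"hgt above lugs",((K-c0)@n).mean().round(4))
q=(K-cc); print("extent along x,y axes", [np.ptp(q@a).round(4) for a in(np.array([1,0,0]),np.array([0,1,0]))])
print("lug mid +13n",(c0+.013*n).round(4),"sep",np.linalg.norm(L[0]-L[1]).round(4))
# ring face plane
v,u=np.mgrid[130:260,220:340].reshape(2,-1); P=pts(m,T,np.stack([u,v],1),d[v,u]); hg=(P-c0)@n; r=np.linalg.norm(P-c0-np.outer(hg,n),axis=1)
Rg=P[(r>.026)&(r<.044)&(abs(hg+.015)<.005)]; cr=Rg.mean(0); w=np.linalg.svd(Rg-cr)[2][2]; w*=np.sign(w[2]); print("ring",len(Rg),((Rg-c0)@n).mean().round(4),w.round(3))
# bed orientation & jaws
v,u=np.mgrid[0:250,150:420].reshape(2,-1); P=pts(m,T,np.stack([u,v],1),d[v,u]); hv=h[v,u]
bl=(hv[:,0]>100)&(hv[:,0]<125)&(hv[:,1]>120)&(P[:,2]>.02)&(P[:,2]<.07)&(P[:,1]>.08)
bx=P[bl]; rear=bx[bx[:,1]>.15]; print("rear rect",cv2.minAreaRect(rear[rear[:,2]>.035][:,:2].astype(np.float32)),rear[:,2].max())
import pickle; np.savez("geo.npz",c0=c0,L=L)
psi=.028; f=np.array([np.cos(psi),np.sin(psi)]); g=np.array([-f[1],f[0]]); o=np.array([.5975,.1057])
X=(P[:,:2]-o)@f; Y=(P[:,:2]-o)@g
for x0 in(-.02,-.01,0,.01,.02):
    k=(abs(X-x0)<.002)&(Y>-.03)&(Y<.1)&(P[:,2]>0); 
    o_=np.argsort(Y[k]); print(x0,[(int(a*1000),int(b*1000)) for a,b in zip(Y[k][o_],P[k,2][o_])])
E
```

```text
lug [278.2 154.1] [272 149  13  11 134] [0.5748 0.0703 0.106 ] 0.0048
lug [278.3 238.1] [272 234  13   9 106] [0.6075 0.0021 0.1174] 0.0051
knob top pts 2023 [0.5865 0.0364 0.1239] normal [-0.35   0.006  0.937] vs [-0.343 -0.01   0.939] hgt above lugs 0.013
extent along x,y axes [np.float64(0.0429), np.float64(0.045)]
lug mid +13n [0.5867 0.0361 0.1239] sep 0.0765
ring 3888 -0.0148 [-0.344 -0.005  0.939]
rear rect ((0.596881091594696, 0.1832026094198227), (0.06413625180721283, 0.01855633407831192), 1.8614592552185059) 0.04941471507983014
-0.02 [(-29, 91), (-29, 105), (-29, 90), (-29, 105), (-29, 82), (-29, 77), (-29, 77), (-29, 89), (-29, 91), (-29, 89), (-29, 104), (-29, 77), (-29, 77), (-29, 101), (-29, 89), (-29, 84), (-29, 107), (-29, 104), (-29, 90), (-29, 104), (-29, 100), (-29, 77), (-28, 77), (-28, 89), (-28, 104), (-28, 100), (-28, 91), (-28, 87), (-28, 76), (-28, 89), (-28, 78), (-28, 77), (-28, 87), (-28, 75), (-28, 77), (-28, 89), (-28, 83), (-27, 82), (-27, 76), (-27, 76), (-27, 77), (-27, 76), (-26, 77), (-26, 77), (-26, 77), (-26, 77), (-25, 74), (-25, 77), (-25, 76), 
[... 25117 characters left out ...]
 (73, 48), (73, 46), (73, 47), (73, 46), (73, 47), (74, 47), (74, 46), (74, 47), (74, 46), (75, 46), (75, 46), (75, 46), (75, 47), (76, 46), (76, 47), (76, 46), (76, 47), (77, 47), (77, 47), (77, 44), (77, 46), (77, 46), (78, 46), (78, 47), (78, 46), (78, 46), (79, 47), (79, 45), (79, 46), (79, 47), (80, 45), (80, 46), (80, 46), (80, 45), (81, 47), (81, 46), (81, 48), (81, 46), (81, 47), (82, 46), (82, 46), (82, 46), (82, 48), (82, 46), (82, 45), (83, 46), (83, 48), (83, 45), (83, 46), (84, 46), (84, 47), (84, 47), (84, 46), (84, 46), (85, 47), (85, 46), (85, 46), (92, 24), (92, 25), (92, 24), (93, 24), (93, 22), (97, 11), (98, 13), (98, 11), (98, 10), (99, 11), (99, 10), (99, 12), (99, 11)]
```

The geometry is clear:

| Item | Value |
|---|---|
| Knob top | (0.587, 0.036, 0.124) |
| Pad face | 12 mm along fixture y |
| Gauge | 22–44 mm |
| Rear jaw | 66 mm |
| Travel left | about 32 mm, or about 154° of knob |

I'll use two strokes centred between the lugs.

```bash
cat >> h.py <<'E'
KT=np.array([.5867,.0361,.1239]); LUG=np.array([-.0327,.0682,-.0114]); N=axis(.028)
def tw():
    s=state(); Rr=R.from_quat(s["tcp_rot"]); q=(Rgrip(N,LUG).inv()*Rr).as_rotvec(degrees=True)
    return dict(t=round(s["t"],2),off=(Rr.inv().apply(s["position"]-KT)*1000).round(1),ang=q.round(1),F=Rr.inv().apply(s["ft_force"]).round(1),M=Rr.inv().apply(s["torque"]).round(3),w=round(s["grip_width"],4),gf=round(s["gripper_force"],1))
E
python3 - <<'E'
from h import *
print(tw(),np.round(state()["joints"],2)); Rt=Rgrip(N,LUG,-45); print(go(KT+.05*N,Rt))
E
```

```text
{'t': 2.4, 'off': array([  -2.6,    3.7, -135. ]), 'ang': array([-0.1, -0.2, -0.2]), 'F': array([0. , 0.2, 1. ]), 'M': array([0.343, 0.175, 0.007]), 'w': 0.0856, 'gf': 0.0} [ 0.53  0.29 -0.82  2.06  0.52  0.59 -0.15]
(array([ 2.5, -3.7, 85. ]), array([-1.000e-03,  2.000e-02, -4.484e+00]))
```

```bash
python3 -m jog '[{"dx":2.5,"dy":-3.7,"dz":20,"wx":0,"wy":0,"wz":-1},{"dx":2.5,"dy":-3.7,"dz":40,"wx":0,"wy":0,"wz":-2},{"dx":2.5,"dy":-3.7,"dz":60,"wx":0,"wy":0.02,"wz":-3},{"dx":2.5,"dy":-3.7,"dz":75,"wx":0,"wy":0.02,"wz":-4},{"dx":2.5,"dy":-3.7,"dz":85,"wx":0,"wy":0.02,"wz":-4.48},{"dx":2.5,"dy":-3.7,"dz":85,"wx":0,"wy":0.02,"wz":-4.48},{"dx":2.5,"dy":-3.7,"dz":85,"wx":0,"wy":0.02,"wz":-4.48}]' 0.5
python3 - <<'E'
from h import *
print(tw(),np.round(state()["joints"],2)); Rt=Rgrip(N,LUG,-45); print(go(KT+.003*N,Rt))
s=state(); p,d=grab_frame("wrist"); cv2.imwrite("pics/w2.png",p[:,:,::-1])
E
```

```text
t: 3.28
position: [0.5695, 0.0358, 0.1707]
tcp_rot: [0.155, 0.972, 0.032, 0.171]
ft_force: [0.2, 0.0, 0.5]
grip_width: 0.0639
gripper_force: 0.0
{'t': 3.27, 'off': array([  0.2,   0.1, -49.9]), 'ang': array([  0. ,   0. , -44.9]), 'F': array([-0.3,  0.1, -0.4]), 'M': array([ 0.156,  0.343, -0.021]), 'w': 0.0639, 'gf': 0.0} [ 0.48  0.5  -0.8   2.07  0.91  0.52  0.31]
(array([-0.2, -0.1, 46.9]), array([-0.   , -0.001, -0.013]))
```

View pics/w2.png

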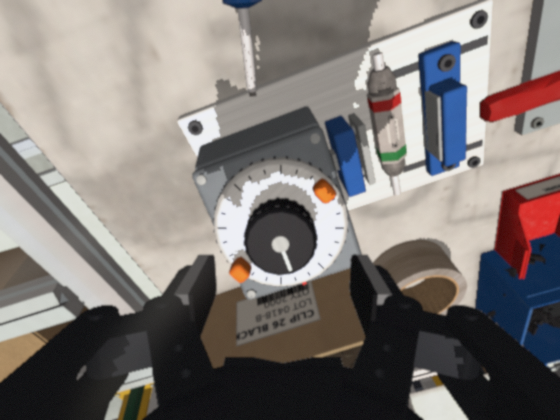

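The knob at about (280,240) is centred between the fingertips, and the lugs at (325,190) and (240,269) are clear of the closing line. I'll go down and close.

```bash
python3 -m jog '[{"dx":0,"dy":0,"dz":20,"wx":0,"wy":0,"wz":0},{"dx":0,"dy":0,"dz":35,"wx":0,"wy":0,"wz":0},{"dx":0,"dy":0,"dz":43,"wx":0,"wy":0,"wz":0},{"dx":0,"dy":0,"dz":47,"wx":0,"wy":0,"wz":0},{"dx":0,"dy":0,"dz":47,"wx":0,"wy":0,"wz":0},{"dx":0,"dy":0,"dz":47,"wx":0,"wy":0,"wz":0}]' 0.5
python3 -c "from h import *; print(tw())"
python3 -m jog '[{"dx":0,"dy":0,"dz":0,"wx":0,"wy":0,"wz":0},{"dx":0,"dy":0,"dz":0,"wx":0,"wy":0,"wz":0},{"dx":0,"dy":0,"dz":0,"wx":0,"wy":0,"wz":0},{"dx":0,"dy":0,"dz":0,"wx":0,"wy":0,"wz":0},{"dx":0,"dy":0,"dz":0,"wx":0,"wy":0,"wz":0},{"dx":0,"dy":0,"dz":0,"wx":0,"wy":0,"wz":0}]' -1
python3 -c "from h import *; print(tw())"
```

```text
t: 4.08
position: [0.5852, 0.0367, 0.1257]
tcp_rot: [0.154, 0.973, 0.032, 0.17]
ft_force: [-0.2, 1.2, -0.5]
grip_width: 0.0643
gripper_force: 0.0
{'t': 4.08, 'off': array([ 0.9,  0.3, -2.2]), 'ang': array([  0. ,   0.1, -45. ]), 'F': array([0.8, 1. , 0.4]), 'M': array([ 0.119,  0.306, -0.006]), 'w': 0.0643, 'gf': 0.0}
t: 4.82
position: [0.5846, 0.0352, 0.1259]
tcp_rot: [0.154, 0.973, 0.031, 0.17]
ft_force: [-8.2, -3.7, 12.7]
grip_width: 0.0416
gripper_force: 58.7
{'t': 4.83, 'off': array([ 1. , -1.2, -2.6]), 'ang': array([  0.2,   0. , -45. ]), 'F': array([  2.1,  -4.5, -14.8]), 'M': array([ 1.124,  0.727, -0.083]), 'w': 0.0416, 'gf': 58.7}
```

```bash
python3 -m jog '[{"dx":0,"dy":0,"dz":0,"wx":0,"wy":0,"wz":0.5},{"dx":0,"dy":0,"dz":0,"wx":0,"wy":0,"wz":1},{"dx":0,"dy":0,"dz":0,"wx":0,"wy":0,"wz":1.5},{"dx":0,"dy":0,"dz":0,"wx":0,"wy":0,"wz":2}]' -
python3 - <<'E'
from h import *
print(tw())
p,d=grab_frame("top"); m,T=pose("top")
def lugs(p,d,box=(318,170,378,215)):
    h=cv2.cvtColor(p,cv2.COLOR_RGB2HSV).astype(int); roi=np.zeros(d.shape,bool); roi[box[1]:box[3],box[0]:box[2]]=1
    return [(c.round(1),st[4]) for c,st,_ in blobs((h[...,0]>5)&(h[...,0]<20)&(h[...,1]>150)&(h[...,2]>150)&roi)]
print(lugs(p,d)); 
p,d=grab_frame("wrist"); cv2.imwrite("pics/w3.png",p[:,:,::-1])
E
```

```text
t: 5.32
position: [0.5849, 0.0358, 0.126]
tcp_rot: [0.322, 0.931, 0.06, 0.162]
ft_force: [-5.4, -1.4, 9.8]
grip_width: 0.0415
gripper_force: 59.0
{'t': 5.33, 'off': array([ 0.6, -0.9, -2.6]), 'ang': array([  0.1,  -0. , -24.9]), 'F': array([  0.6,  -2.1, -11. ]), 'M': array([ 1.023,  0.329, -0.235]), 'w': 0.0415, 'gf': 59.0}
[(array([332.3, 199.4]), np.int32(9))]
```

View pics/w3.png

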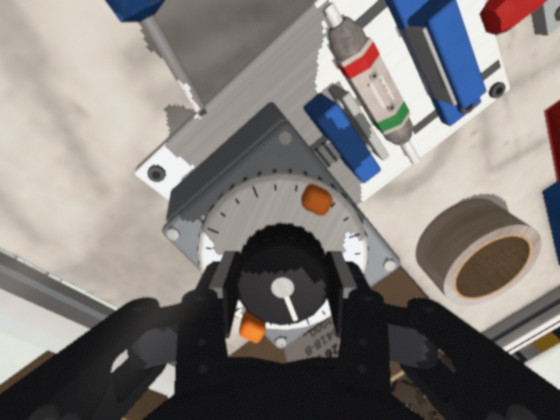

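The fingers grip the knob, its white line has turned with the tool, and the lugs at (317,200) and (252,328) are clear of the fingers. Torque is about 0.235 N m, which matches free running, so I'll finish the stroke.

```bash
python3 -m jog '[{"dx":0,"dy":0.3,"dz":0,"wx":0,"wy":0,"wz":0.7},{"dx":0,"dy":0.3,"dz":0,"wx":0,"wy":0,"wz":1.4},{"dx":0,"dy":0.3,"dz":0,"wx":0,"wy":0,"wz":2.1},{"dx":0,"dy":0.3,"dz":0,"wx":0,"wy":0,"wz":2.8},{"dx":0,"dy":0.3,"dz":0,"wx":0,"wy":0,"wz":3.5},{"dx":0,"dy":0.3,"dz":0,"wx":0,"wy":0,"wz":3.5}]' -
python3 -c "from h import *; print(tw())"
python3 -m jog '[{"dx":0,"dy":0,"dz":0,"wx":0,"wy":0,"wz":0.7},{"dx":0,"dy":0,"dz":0,"wx":0,"wy":0,"wz":1.4},{"dx":0,"dy":0,"dz":0,"wx":0,"wy":0,"wz":2.1},{"dx":0,"dy":0,"dz":0,"wx":0,"wy":0,"wz":2.8},{"dx":0,"dy":0,"dz":0,"wx":0,"wy":0,"wz":3.5},{"dx":0,"dy":0,"dz":0,"wx":0,"wy":0,"wz":3.5}]' -
python3 - <<'E'
from h import *
print(tw())
s=state(); p,d=grab_frame("wrist"); m,T=pose("wrist",s); cv2.imwrite("pics/w4.png",p[:,:,::-1])
np.savez("w4.npz",p=p,d=d,T=T)
h=cv2.cvtColor(p,cv2.COLOR_RGB2HSV).astype(int)
for c,st,mk in blobs((h[...,0]>4)&(h[...,0]<20)&(h[...,1]>150)&(h[...,2]>100),60):
    v,u=np.nonzero(mk&(d>0)); P=pts(m,T,np.stack([u,v],1),d[v,u]); t=P@N; print(c.round(),st[4],P[t>np.percentile(t,60)-.002].mean(0).round(4))
print(proj(m,T,[[.5748,.0703,.106],[.6075,.0021,.1174]]).round())
E
```

```text
t: 6.18
position: [0.5856, 0.0363, 0.1263]
tcp_rot: [0.587, 0.791, 0.107, 0.137]
ft_force: [-3.5, -1.7, 8.6]
grip_width: 0.0415
gripper_force: 60.1
{'t': 6.17, 'off': array([ 0.3, -0.1, -2.6]), 'ang': array([ 0.1, -0. , 10.1]), 'F': array([-1.5, -0.8, -9.3]), 'M': array([ 0.767, -0.236,  0.256]), 'w': 0.0415, 'gf': 60.1}
t: 6.92
position: [0.5866, 0.0363, 0.1267]
tcp_rot: [0.797, 0.578, 0.144, 0.098]
ft_force: [-0.2, -1.8, 5.8]
grip_width: 0.0414
gripper_force: 60.3
{'t': 6.92, 'off': array([ 0.5,  0.7, -2.7]), 'ang': array([-0. , -0. , 45.2]), 'F': array([-1. ,  2.3, -5.6]), 'M': array([ 0.001, -0.404,  0.274]), 'w': 0.0414, 'gf': 60.3}
[226. 215.] 616 [0.5759 0.0707 0.1063]
[328. 320.] 136 [0.6038 0.0048 0.1194]
[[223. 219.]
 [335. 320.]]
```

View pics/w4.png

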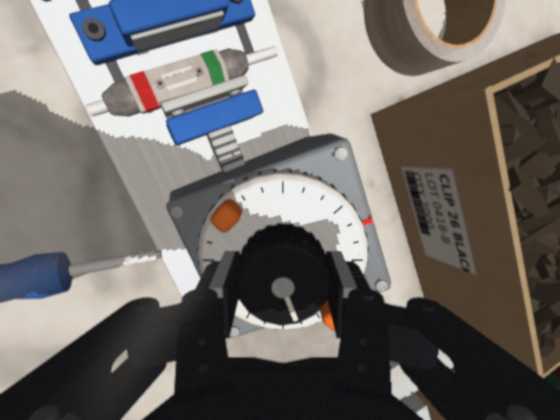

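The wrist view shows the knob gripped at (284,285). The lugs at (227,215) and (330,318) haven't moved, and the jaw is now up against the gauge around (200,90). I'll release, lift, turn back and regrasp.

```bash
python3 -m jog '[{"dx":0,"dy":0,"dz":0,"wx":0,"wy":0,"wz":0},{"dx":0,"dy":0,"dz":0,"wx":0,"wy":0,"wz":0},{"dx":0,"dy":0,"dz":0,"wx":0,"wy":0,"wz":0},{"dx":0,"dy":0,"dz":-10,"wx":0,"wy":0,"wz":0},{"dx":0,"dy":0,"dz":-20,"wx":0,"wy":0,"wz":0},{"dx":0,"dy":0,"dz":-20,"wx":0,"wy":0,"wz":0}]' 0.4
python3 -c "from h import *; print(tw())"
python3 -m jog '[{"dx":0,"dy":0,"dz":0,"wx":0,"wy":0,"wz":-1},{"dx":0,"dy":0,"dz":0,"wx":0,"wy":0,"wz":-2},{"dx":0,"dy":0,"dz":0,"wx":0,"wy":0,"wz":-3},{"dx":0,"dy":0,"dz":0,"wx":0,"wy":0,"wz":-4},{"dx":0,"dy":0,"dz":0,"wx":0,"wy":0,"wz":-5},{"dx":0,"dy":0,"dz":0,"wx":0,"wy":0,"wz":-6},{"dx":0,"dy":0,"dz":0,"wx":0,"wy":0,"wz":-7},{"dx":0,"dy":0,"dz":0,"wx":0,"wy":0,"wz":-8},{"dx":0,"dy":0,"dz":0,"wx":0,"wy":0,"wz":-9},{"dx":0,"dy":0,"dz":0,"wx":0,"wy":0,"wz":-9},{"dx":0,"dy":0,"dz":0,"wx":0,"wy":0,"wz":-9}]' -
python3 - <<'E'
from h import *
print(tw()); print(go(KT+.003*N,Rgrip(N,LUG,-45)))
s=state(); p,d=grab_frame("wrist"); m,T=pose("wrist",s); np.savez("w5.npz",p=p,d=d,T=T)
h=cv2.cvtColor(p,cv2.COLOR_RGB2HSV).astype(int)
for c,st,mk in blobs((h[...,0]>4)&(h[...,0]<20)&(h[...,1]>150)&(h[...,2]>100),60):
    v,u=np.nonzero(mk&(d>0)); P=pts(m,T,np.stack([u,v],1),d[v,u]); t=P@N; print(c.round(),st[4],P[t>np.percentile(t,60)-.002].mean(0).round(4))
v,u=np.nonzero((d>0)&(d<.6)); P=pts(m,T,np.stack([u,v],1),d[v,u])
psi=.028; f=np.array([np.cos(psi),np.sin(psi)]); g=np.array([-f[1],f[0]]); o=np.array([.5975,.1057]); X=(P[:,:2]-o)@f; Y=(P[:,:2]-o)@g
for x0 in(-.02,-.01,0,.01,.02):
    k=(abs(X-x0)<.003)&(Y>-.03)&(Y<.1)&(P[:,2]>0); b=np.round(Y[k]*1000).astype(int); print(x0,[int(np.median(P[k,2][b==i])*1000) if (b==i).any() else -1 for i in range(-16,76)])
E
```

```text
t: 7.72
position: [0.5788, 0.0367, 0.1454]
tcp_rot: [0.797, 0.579, 0.144, 0.098]
ft_force: [-0.2, 0.4, 0.1]
grip_width: 0.0596
gripper_force: 0.0
{'t': 7.72, 'off': array([  0.7,  -0.3, -22.9]), 'ang': array([ 0. ,  0.1, 45. ]), 'F': array([ 0.4, -0.3, -0.2]), 'M': array([ 0.349, -0.111, -0.036]), 'w': 0.0596, 'gf': 0.0}
t: 9.1
position: [0.5784, 0.0366, 0.1442]
tcp_rot: [0.156, 0.973, 0.033, 0.17]
ft_force: [0.2, 0.0, -0.1]
grip_width: 0.0595
gripper_force: 0.0
{'t': 9.1, 'off': array([  1. ,   0.4, -21.9]), 'ang': array([  0. ,   0.1, -44.8]), 'F': array([-0.2,  0.1,  0.1]), 'M': array([0.145, 0.363, 0.041]), 'w': 0.0595, 'gf': 0.0}
(array([-1. , -0.4, 18.9]), array([ 0.   , -0.012, -0.021]))
[331. 205.] 398 [0.5743 0.0699 0.1057]
[232. 297.] 373 [0.607  0.0018 0.1169]
-0.02 [189, 190, 189, 11, 11, 11, 12, 11, 11, 11, 12, 11, 11, 12, 12, 11, 11, 11, 11, 11, 12, 31, 46, 46, 47, 46, 46, 46, 46, 46, 46, 46, 47, 47, 46, 46, 46, 44, -1, 11, 28, 34, 41, 41, 41, 41, 41, 41, -1, 32, 32, 33, 33, 34, 34, 35, 36, 36, 36, 36, 35, 35, 34, 33, 33, 32, 32, 31, 30, 29, -1, -1, -1, -1, -1, -1, -1, 
[... 858 characters left out ...]
4, 34, 33, 34, 33, 33, 34, 34, 34, 33, 33, 40, 46, 46, 46, 46, 46, 46, 46, 46, 46, 46, 46, 46, 46, 46, 46, 44, -1, -1, 40, 38, 41, 41, 42, 42, 41, -1, -1, -1, 33, 32, 33, 33, 34, 35, 36, 36, 36, 36, 35, 35, 34, 33, 33, 33, 32, 31, 30, 30, -1, -1, -1, -1, -1, -1, -1, 12, 12, 11, 12, 11, 26, 27, 41, 44, 46, 46, 46, 46, 46, 46]
0.02 [-1, -1, -1, -1, -1, -1, -1, -1, -1, -1, -1, -1, -1, -1, -1, -1, -1, -1, -1, -1, 31, 37, 46, 46, 46, 46, 46, 46, 46, 46, 46, 46, 46, 47, 47, 46, 46, 44, -1, -1, -1, 37, 41, 41, 41, 41, 41, -1, -1, -1, 32, 32, 33, 34, 34, 35, 35, 35, 36, 36, 34, 34, 33, 33, 32, 31, 32, 31, 30, 30, -1, -1, -1, -1, -1, -1, -1, 12, 11, 12, 12, 11, 27, 28, 42, 44, 46, 47, 46, 46, 46, 46]
```

Ring lugs are unchanged (within 1 mm). The remaining gap is about 13.5 mm, so I expect the nip at about 64° more. I'll regrasp.

```bash
python3 -m jog '[{"dx":-1,"dy":-0.4,"dz":9,"wx":0,"wy":0,"wz":0},{"dx":-1,"dy":-0.4,"dz":16,"wx":0,"wy":0,"wz":0},{"dx":-1,"dy":-0.4,"dz":18.5,"wx":0,"wy":0,"wz":0},{"dx":-1,"dy":-0.4,"dz":18.5,"wx":0,"wy":0,"wz":0}]' -
python3 -m jog '[{"dx":0,"dy":0,"dz":0,"wx":0,"wy":0,"wz":0},{"dx":0,"dy":0,"dz":0,"wx":0,"wy":0,"wz":0},{"dx":0,"dy":0,"dz":0,"wx":0,"wy":0,"wz":0},{"dx":0,"dy":0,"dz":0,"wx":0,"wy":0,"wz":0},{"dx":0,"dy":0,"dz":0,"wx":0,"wy":0,"wz":0}]' -1
python3 -c "from h import *; print(tw())"
python3 -m jog '[{"dx":0,"dy":0,"dz":0,"wx":0,"wy":0,"wz":0.5},{"dx":0,"dy":0,"dz":0,"wx":0,"wy":0,"wz":1.0},{"dx":0,"dy":0,"dz":0,"wx":0,"wy":0,"wz":1.5},{"dx":0,"dy":0,"dz":0,"wx":0,"wy":0,"wz":2.0},{"dx":0,"dy":0,"dz":0,"wx":0,"wy":0,"wz":2.5},{"dx":0,"dy":0,"dz":0,"wx":0,"wy":0,"wz":3.0},{"dx":0,"dy":0,"dz":0,"wx":0,"wy":0,"wz":3.5},{"dx":0,"dy":0,"dz":0,"wx":0,"wy":0,"wz":4}]' -
python3 -c "from h import *; print(tw())"
python3 -m jog '[{"dx":0,"dy":0,"dz":0,"wx":0,"wy":0,"wz":0.2},{"dx":0,"dy":0,"dz":0,"wx":0,"wy":0,"wz":0.4},{"dx":0,"dy":0,"dz":0,"wx":0,"wy":0,"wz":0.6},{"dx":0,"dy":0,"dz":0,"wx":0,"wy":0,"wz":0.8}]' -
python3 -c "from h import *; print(tw())"
```

```text
t: 9.65
position: [0.5854, 0.0364, 0.1267]
tcp_rot: [0.154, 0.973, 0.032, 0.17]
ft_force: [0.4, 0.4, 0.4]
grip_width: 0.0597
gripper_force: 0.0
t: 10.28
position: [0.585, 0.035, 0.1274]
tcp_rot: [0.154, 0.973, 0.031, 0.17]
ft_force: [-6.2, -2.6, 8.1]
grip_width: 0.0411
gripper_force: 59.2
{'t': 10.28, 'off': array([ 0.1, -1.2, -3.9]), 'ang': array([  0.2,   0. , -45. ]), 'F': array([ 2.1, -3.4, -9.8]), 'M': array([ 0.92 ,  0.693, -0.048]), 'w': 0.0411, 'gf': 59.2}
t: 11.28
position: [0.5853, 0.0354, 0.1276]
tcp_rot: [0.479, 0.861, 0.088, 0.149]
ft_force: [-3.7, -2.8, 6.8]
grip_width: 0.0414
gripper_force: 59.5
{'t': 11.28, 'off': array([-0.6, -0.4, -3.9]), 'ang': array([ 0.1, -0. , -4.9]), 'F': array([-1.7, -2.4, -7.7]), 'M': array([ 0.892,  0.036, -0.322]), 'w': 0.0414, 'gf': 59.5}
t: 11.78
position: [0.5854, 0.0355, 0.1276]
tcp_rot: [0.537, 0.826, 0.098, 0.143]
ft_force: [-3.1, -2.1, 6.0]
grip_width: 0.0415
gripper_force: 59.8
{'t': 11.78, 'off': array([-0.6, -0.2, -3.9]), 'ang': array([ 0.1, -0. ,  3. ]), 'F': array([-1.5, -1.6, -6.7]), 'M': array([ 0.833, -0.128, -0.264]), 'w': 0.0415, 'gf': 59.8}
```

```bash
R2='import h; r=h.tw(); print(r["ang"][2],r["M"][2],r["F"])'
for i in 1 2; do python3 -m jog '[{"dx":0,"dy":0,"dz":0,"wx":0,"wy":0,"wz":0.2},{"dx":0,"dy":0,"dz":0,"wx":0,"wy":0,"wz":0.4}]' - >/dev/null; python3 -c "$R2"; done
for i in 1 2; do python3 -m jog '[{"dx":0,"dy":0,"dz":0,"wx":0,"wy":0,"wz":0.1},{"dx":0,"dy":0,"dz":0,"wx":0,"wy":0,"wz":0.2}]' - >/dev/null; python3 -c "$R2"; done
```

```text
7.0 -0.234 [-1.5 -1.7 -7.2]
11.0 -0.242 [-1.8 -2.5 -7.5]
13.0 -0.292 [-2.8 -1.2 -7.6]
15.0 -0.307 [-0.8 -0.8 -6.8]
```

```bash
R2='import h; r=h.tw(); print(r["ang"][2],r["M"][2],r["F"])'
python3 -m jog '[{"dx":0,"dy":0,"dz":0,"wx":0,"wy":0,"wz":0.1},{"dx":0,"dy":0,"dz":0,"wx":0,"wy":0,"wz":0.2}]' - >/dev/null; python3 -c "$R2"
```

```text
17.0 -0.275 [-1.5 -0.8 -6. ]
```

```bash
R2='import h; r=h.tw(); print(r["ang"][2],r["M"][2],r["F"])'
python3 -m jog '[{"dx":0,"dy":0,"dz":0,"wx":0,"wy":0,"wz":0.1},{"dx":0,"dy":0,"dz":0,"wx":0,"wy":0,"wz":0.2}]' - >/dev/null; python3 -c "$R2"
```

```text
19.0 -0.275 [-1.2 -0.1 -6.8]
```

```bash
R2='import h; r=h.tw(); print(r["ang"][2],r["M"][2],r["F"])'
python3 -m jog '[{"dx":0,"dy":0,"dz":0,"wx":0,"wy":0,"wz":0.1},{"dx":0,"dy":0,"dz":0,"wx":0,"wy":0,"wz":0.2}]' - >/dev/null; python3 -c "$R2"
```

```text
21.0 -0.324 [-1.3 -0.7 -5.9]
```

```bash
R2='import h; r=h.tw(); print(r["ang"][2],r["M"][2],r["F"])'
python3 -m jog '[{"dx":0,"dy":0,"dz":0,"wx":0,"wy":0,"wz":0.1},{"dx":0,"dy":0,"dz":0,"wx":0,"wy":0,"wz":0.2}]' - >/dev/null; python3 -c "$R2"
```

```text
23.0 -0.373 [-1.7 -0.9 -6.5]
```

```bash
R2='import h; r=h.tw(); print(r["ang"][2],r["M"][2],r["F"])'
python3 -m jog '[{"dx":0,"dy":0,"dz":0,"wx":0,"wy":0,"wz":0.05},{"dx":0,"dy":0,"dz":0,"wx":0,"wy":0,"wz":0.1}]' - >/dev/null; python3 -c "$R2"; python3 - <<'E'
from h import *
s=state(); p,d=grab_frame("wrist"); m,T=pose("wrist",s); np.savez("w6.npz",p=p,d=d,T=T); cv2.imwrite("pics/w6.png",p[:,:,::-1])
v,u=np.nonzero((d>0)&(d<.6)); P=pts(m,T,np.stack([u,v],1),d[v,u])
psi=.028; f=np.array([np.cos(psi),np.sin(psi)]); g=np.array([-f[1],f[0]]); o=np.array([.5975,.1057]); X=(P[:,:2]-o)@f; Y=(P[:,:2]-o)@g
for x0 in(-.02,0,.02):
    k=(abs(X-x0)<.003)&(Y>-.03)&(Y<.1)&(P[:,2]>0); b=np.round(Y[k]*1000).astype(int); print(x0,[int(np.median(P[k,2][b==i])*1000) if (b==i).any() else -1 for i in range(15,76)])
E
```

```text
24.0 -0.307 [-2.9  0.3 -7.4]
-0.02 [11, 11, 11, 11, 30, 46, 46, 47, 46, 47, 47, 46, 46, 46, 46, 46, 46, 46, 46, 46, 45, -1, 31, 31, 35, 41, 41, 41, 41, 41, 41, -1, 31, 31, 32, 33, 34, 34, 35, 36, 36, 36, 36, 35, 34, 34, 33, 32, 32, 32, 31, 30, 30, -1, -1, -1, -1, -1, -1, -1, -1]
0 [34, 34, 33, 33, 37, 46, 46, 47, 47, 46, 46, 46, 46, 46, 46, 46, 46, 47, 46, 46, 46, -1, -1, -1, 34, 41, 42, 41, 41, 41, 41, -1, 32, 32, 32, 33, 34, 34, 35, 36, 36, 36, 35, 35, 35, 34, 33, 33, 32, 32, 31, 31, 34, -1, -1, -1, -1, -1, -1, -1, -1]
0.02 [11, 11, 11, 12, 26, 45, 46, 46, 47, 46, 47, 46, 46, 46, 46, 46, 46, 46, 46, 46, 45, -1, -1, 31, 35, 41, 41, 41, 41, 41, 41, -1, 31, 32, 33, 33, 33, 34, 34, 35, 36, 36, 35, 35, 34, 34, 33, 33, 32, 31, 31, 32, 37, 41, 41, -1, -1, -1, -1, -1, -1]
```

View pics/w6.png

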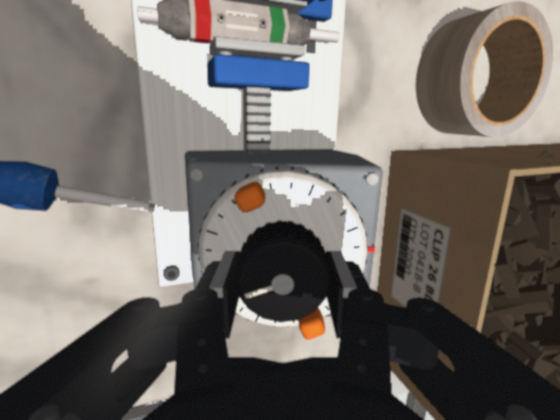

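The view shows the gauge nipped between the pad and the rear jaw, around (240,20). The ring lugs at (250,197) and (312,325) are unmoved. The torque reading is noisy, so I'll average several small forward steps.

```bash
R2='import h; r=h.tw(); print(r["ang"][2],r["M"][2])'
for i in 1 2 3 4; do python3 -m jog '[{"dx":0,"dy":0,"dz":0,"wx":0,"wy":0,"wz":0.03}]' - >/dev/null; python3 -c "$R2"; done
```

```text
24.3 -0.342
24.6 -0.399
24.9 -0.341
25.2 -0.343
```

The average is 0.356 N m, which is about 9–10 N of clamping. I'll stop here, release and back off along the axis.

```bash
python3 -m jog '[{"dx":0,"dy":0,"dz":0,"wx":0,"wy":0,"wz":0},{"dx":0,"dy":0,"dz":0,"wx":0,"wy":0,"wz":0},{"dx":0,"dy":0,"dz":0,"wx":0,"wy":0,"wz":0},{"dx":0,"dy":0,"dz":-10,"wx":0,"wy":0,"wz":0},{"dx":0,"dy":0,"dz":-40,"wx":0,"wy":0,"wz":0},{"dx":0,"dy":0,"dz":-80,"wx":0,"wy":0,"wz":0},{"dx":0,"dy":0,"dz":-120,"wx":0,"wy":0,"wz":0},{"dx":0,"dy":0,"dz":-120,"wx":0,"wy":0,"wz":0},{"dx":0,"dy":0,"dz":-120,"wx":0,"wy":0,"wz":0}]' 0.5
python3 - <<'E'
from h import *
print(tw())
s=state(); p,d=grab_frame("wrist"); m,T=pose("wrist",s); np.savez("w7.npz",p=p,d=d,T=T); cv2.imwrite("pics/w7.png",p[:,:,::-1])
h=cv2.cvtColor(p,cv2.COLOR_RGB2HSV).astype(int)
for c,st,mk in blobs((h[...,0]>4)&(h[...,0]<20)&(h[...,1]>150)&(h[...,2]>100),60):
    v,u=np.nonzero(mk&(d>0)); P=pts(m,T,np.stack([u,v],1),d[v,u]); t=P@N; print(c.round(),st[4],P[t>np.percentile(t,60)-.002].mean(0).round(4))
v,u=np.nonzero((d>0)&(d<.6)); P=pts(m,T,np.stack([u,v],1),d[v,u])
psi=.028; f=np.array([np.cos(psi),np.sin(psi)]); g=np.array([-f[1],f[0]]); o=np.array([.5975,.1057]); X=(P[:,:2]-o)@f; Y=(P[:,:2]-o)@g
for x0 in(-.02,0,.02):
    k=(abs(X-x0)<.003)&(P[:,2]>0); b=np.round(Y[k]*1000).astype(int); print(x0,[int(np.median(P[k,2][b==i])*1000) if (b==i).any() else -1 for i in range(15,76)])
E
```

```text
t: 15.7
position: [0.5444, 0.0345, 0.2398]
tcp_rot: [0.685, 0.707, 0.124, 0.121]
ft_force: [1.4, 0.3, 0.4]
grip_width: 0.064
gripper_force: 0.0
{'t': 15.7, 'off': array([  -0.3,   -0.2, -123.4]), 'ang': array([ 0.1,  0. , 25.2]), 'F': array([0.2, 1.5, 0.1]), 'M': array([ 0.413, -0.052,  0.07 ]), 'w': 0.064, 'gf': 0.0}
[264. 162.] 162 [0.5753 0.0705 0.1063]
[301. 240.] 146 [0.6078 0.0023 0.1174]
-0.02 [12, 11, 11, 12, 24, 46, 46, 46, 46, 47, 47, 47, 46, 46, 46, 47, 47, 46, 46, 46, 45, -1, 30, 30, 35, 41, 41, 42, 41, 41, -1, 31, 32, 32, 32, 33, 34, 34, 36, 36, 36, 37, 36, 36, 35, 34, 33, 33, 32, 31, 31, 33, 39, 42, 45, 46, 46, 47, 46, 46, 47]
0 [34, 34, 34, 33, 33, 46, 46, 47, 47, 46, 46, 47, 46, 47, 46, 46, 46, 46, 47, 47, 45, -1, -1, -1, 24, 41, 41, 41, 42, 40, -1, 31, 32, 32, 32, 33, 34, 34, 35, 35, 36, 36, 35, 34, 35, 34, 33, 33, 32, 31, 31, 34, 40, 42, 46, 46, 46, 46, 46, 46, 46]
0.02 [11, 11, 11, 12, 20, 46, 46, 46, 46, 47, 47, 46, 46, 46, 46, 47, 46, 46, 46, 47, 46, -1, 30, 30, 31, 41, 41, 41, 41, 41, -1, 31, 30, 32, 32, 32, 34, 34, 34, 35, 36, 36, 35, 35, 35, 34, 33, 32, 32, 31, 29, 35, 40, 42, 45, 46, 47, 46, 47, 46, 46]
```

View pics/w7.png

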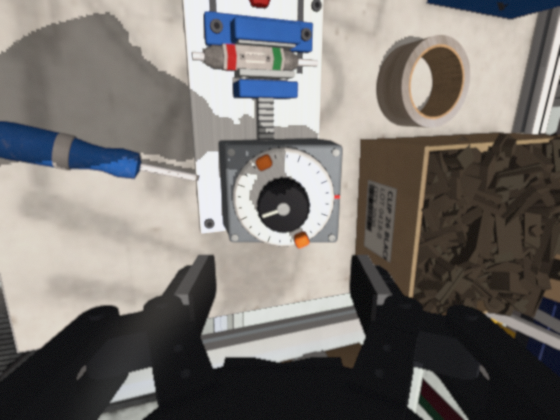

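The gauge sits square between the pad and the rear jaw, around (255,58). The lugs at (264,162) and (301,240) are within 1 mm of their start, and the gripper is clear. I'm handing in.

```bash
python3 -c "from plant import *; print(sign_off())"
```

```text
the job is handed in; nothing more can be done
None
```

I clamped the gauge with the inner knob alone at about 10 N (estimated from wrist torque). The outer ring stayed within about 1 mm of its setting at the lugs, and I let go and backed the gripper clear before handing in; no verdict came back.

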